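# Pry the sample box open and lift the tube carrier out level

### The job

Pick up the flat-bladed spatula and lever the tight lid of the sample box all the way open with its blade - the hand itself must not push the lid open - then lay the spatula back down flat on the worktop. Take the tube carrier by its handle bar, lift it straight out of the box without tipping it, and finish while holding it, still and level, about 8 cm above the rim and over the box; do not put it down or let go. Leave the forceps and the tape roll where they are, and leave the lid standing open.

Things in the scene. Friction and masses are not known exactly. Their poses are not given: they have to be found in the camera images.
- sample_box: Grey plastic box fixed to the worktop, 130 (x) x 160 (y) x 95 mm high, walls 4 mm, floor 4 mm. Origin at the centre of its underside, z up. Its front, where the lid overhangs, faces the box's own -x, towards the robot.
- box_lid (a joint): Hinge of the box's white lid: 0 closed, grows as it opens, 1.57 upright, stop at 1.9. Stiff (0.11 N m): the lid stays at any angle. The lid is a flat plate 150 x 160 x 5 mm, 0.12 kg, lying on the rim, underside flat, 95 mm above the worktop, no catch. It overhangs the front wall by 15 mm over the full width, free space beneath.
- lid_lip (a point): Middle of the lower front edge of the lid, at the end of the overhang; moves with the lid, 150 mm from the hinge axis.
- lid_hinge (a point): Middle of the lid's hinge axis, on the far side of the box: at (70, 0, 95) mm in the box's frame; the axis runs along the box's y.
- spatula: Loose flat spatula, 90 g, lying flat: wooden handle 80 long x 14 wide x 18 mm high and a stiff straight steel blade 22 mm wide, 3 mm thick, running out 65 mm from the handle's front end, undersides level. Origin under the middle of the handle, x along the tool towards the blade, z up.
- spatula_tip (a point): Middle of the blade's front edge, at (105, 0, 1.5) mm in the spatula's frame.
- carrier: Loose aluminium tube carrier, 0.3 kg, in the box with 6 mm of play all round: two plates 110 x 140 mm, the upper one's top 44 mm up, and 5 microtubes, unevenly placed in two rows along y at x = -40 and +40 mm, 60 mm high. Origin at the centre of its underside, z up, axes nearly the box's. The handle bar in its middle is free to grasp from above, closing along y.
- carrier_grip (a point): Middle of the top of the carrier's handle bar, 82 mm above the carrier's underside. The bar is 64 mm long along the carrier's x, 12 mm wide in y and 22 mm high, on two thin posts at x = -22 and +22 mm; no tube stands within 30 mm of the middle in x.
- forceps: Loose steel forceps, 131 mm long, 17 x 10 mm, lying flat; a bystander. Origin at the centre of the underside.
- tape_roll: Loose roll of beige tape, 96 mm across, 25 mm high, lying flat; a bystander. Origin at the centre of the underside.
Not all that is in view belongs to the job. Leave any orange look-alike of the sample_box alone.

How it is judged (in metres and radians):
On the way, in this order (a step that is already met when the one before it is completed fails the run):
1. the spatula, held in the fingers, lifts the lid (contact force between spatula and box_lid above 0.3 N and contact force between the fingers and spatula above 1 N and value of joint box_lid above 0.1 rad), for 0.1 s.
2. the lid stands open past upright (value of joint box_lid above 1.6 rad), for 0.2 s.
3. the spatula lies flat on the worktop, let go, with the lid still open and the carrier still in the box (height (world z) of spatula below 0.02 m and angle between spatula's own z axis and vertical below 0.15 rad and contact force between the fingers and spatula below 0.05 N and linear speed of spatula below 0.03 m/s and value of joint box_lid above 1.5 rad and z of carrier in the frame of sample_box below 0.03 m), for 0.2 s.
At the end, for the whole second after the job is handed in: Carrier held by the fingers alone, underside 40 to 205 mm above the box's rim, its middle within 80 mm of the box's, tilt under 0.12 rad, under 20 mm/s and 0.1 rad/s, touching neither box, lid nor spatula; lid open past 1.5 rad; spatula lying flat on the worktop, let go (z of carrier in the frame of sample_box between 0.135 and 0.3 m and horizontal distance between carrier and sample_box below 0.08 m and angle between carrier's own z axis and vertical below 0.12 rad and linear speed of carrier below 0.02 m/s and angular speed of carrier below 0.1 rad/s and contact force between the fingers and carrier above 2 N and contact force between carrier and sample_box below 0.05 N and contact force between carrier and box_lid below 0.05 N and contact force between each of carrier, the fingers and spatula below 0.05 N and value of joint box_lid above 1.5 rad and height (world z) of spatula below 0.02 m and angle between spatula's own z axis and vertical below 0.15 rad and linear speed of spatula below 0.03 m/s); the arm keeps its last pose, push and grip.
It fails at once if the hand pushed the lid while it was not yet open (contact force between the arm and box_lid above 1 N and value of joint box_lid below 1.5 rad).
It fails at once if the fingers pushed the lid while it was not yet open (contact force between the fingers and box_lid above 1 N and value of joint box_lid below 1.5 rad).
It fails at once if the carrier was tipped by more than 0.35 rad (angle between carrier's own z axis and vertical above 0.35 rad).
It fails at once if the forceps were moved more than 30 mm (distance of forceps from where it was at the start of the episode above 0.03 m).
It fails at once if the tape roll was moved more than 30 mm (distance of tape_roll from where it was at the start of the episode above 0.03 m).
It also fails if it takes over 72 s, if anything falls off the work surface, if the arm or the gripper's body presses on something with over 40 N, if the wrist force passes 120 N, or if a joint passes its speed limit or range.

### The arm

A 6-joint arm with a two-finger parallel gripper is mounted at the origin on a cart in front of the work surface, level with it; the furniture and walls round the work are solid. World frame = base frame: x ahead of the robot, y to its left, z up, the work surface at z = 0. Lengths are in m, angles in degrees, forces in N, time in s.
With the tool pointing down it reaches from about 0.15 to 0.775 m from the base axis. Payload 6.1 kg.
Tool frame: the origin (TCP) lies at the very end of the fingers, on their centre line; the grasp point (between the pads) lies 19 mm behind it (grasp_offset is the distance from the TCP to the grasp point, in m); z points along the fingers, y is the line along which they close (so a half turn about z gives the same grasp; the last joint's range is limited). The gripper opens to 85 mm and grips with 20 to 120 N. Pads are 22 mm wide; open, the fingers measure 114 mm over their backs; the gripper's body (76 mm by 85 mm) begins 54 mm behind the grasp point. The pads swing forward as they close: fully open they stand 13 mm farther back than shut.
Start: joints at [73.625, 7.208, -2.269, 80.523, 0, 90], TCP at [0.148, 0.504, 0.231] pointing down, gripper open.
Joint ranges: [-155.77, 155.77], [-54.66, 111.73], [-72.52, 77.12], [-102.08, 115.82], [-83.92, 84.16], [-180, 180]. Speed limits (degrees/s): [136.94, 136.94, 172.46, 180, 180, 180].

### API

Orientations are given as a 3x3 rotation matrix whose columns are the frame's x, y, z axes.
In Python, from rig import * gives the robot as it stands. Calls block until the motion is done:
- move_ptp(position, orientation): joint-space move of the TCP to a pose.
- line_to(position, rate=0.15, rotation=None): straight line of the TCP; rotation=None keeps the orientation; rate is the mean speed in m/s.
- movej(angles): joint-space move.
- move_gripper(opening, f_grip=None): finger opening in m; f_grip is the grip in N (None keeps the last); returns when the fingers have stopped.
- hold(seconds).
- solve_ik(position, orientation): joint angles nearest the present ones, or None.
- get_obs(): the state.
- camera(name): name is "side" or "top"; returns the picture (400x640x3 uint8, blue, green, red); there is no depth.
- camera_info(name): a dict with "fx", "fy", "cx", "cy" (pixels), "k1" (the pictures are not rectified: a ray, as slopes to the right and down, at radius r is drawn at 1 + k1 r^2 times it, then the intrinsics apply), "R" (3x3) and "t" (3): a world point X has camera coordinates R X + t. Camera axes: x right, y down, z forward; pixel columns grow to the right and rows downward; lengths in m; the calibration is good to about 2 mm. A picture is of the moment at which its call begins. camera_info takes no time and is no camera call.
A pose or a line that the arm cannot do raises Unreachable and nothing moves.
- hand_in(): hands the job in; it is judged then, once.
The state is a dict: "clock": time; "qpos": joint angles; "joint_vel": joint speeds; "joint_torque": joint torques, N m; "tcp_pos": TCP position; "eef_rot": TCP orientation; "contact_force": force on the tool from outside, world axes, zero at the start; "ft_torque": the same for the moment, N m; "finger_gap": finger opening in m; "gripper_force": force on a finger pad.
Only numpy, scipy, OpenCV 4.12 (cv2) and the standard library are available. Lean on these libraries where they do the work, as an engineer would, in place of code of your own. Each camera call takes 0.05 s, during which the arm holds its last target. There are 200 camera calls.

## Working session

There is one attempt and no reset: what is moved stays moved. The work goes in short steps, each a Python script; the robot and the scene stay as the last script left them, time stands still between calls to the robot, and variables do not carry over. Pictures are saved under pics/ and viewed, at most 10 in all, crops included, and the job is handed in when it is done.

```bash
mkdir -p pics; python3 - <<'E'
from rig import *
import cv2
for n in("top","side"):
    cv2.imwrite(f"pics/{n}0.png",camera(n)); i=camera_info(n); print(n,i)
o=get_obs();print(o)
E
```

```text
top {'fx': 401.8385193064383, 'fy': 401.8385193064383, 'cx': 319.0615636605333, 'cy': 198.06860004211325, 'k1': 0.0163381807569837, 'R': array([[ 0.01271246, -0.99982601, -0.01365097],
       [-0.99858483, -0.01198926, -0.05181307],
       [ 0.05164039,  0.01429033, -0.9985635 ]]), 't': array([0.08192931, 0.52352284, 1.31564847])}
side {'fx': 442.5579502010822, 'fy': 442.5579502010822, 'cx': 316.01701032684, 'cy': 206.85337897187748, 'k1': 0.023049145470784807, 'R': array([[ 0.95211516, -0.30554373,  0.01094351],
       [-0.18995649, -0.61921831, -0.76189581],
       [ 0.2395689 ,  0.72333375, -0.64760715]]), 't': array([-0.48276434,  0.192635  ,  1.09521145])}
{'clock': 0.1, 'qpos': array([ 7.36235280e+01,  7.23742503e+00, -2.31933835e+00,  8.05257746e+01,
       -9.19604350e-04,  9.00012065e+01]), 'joint_vel': array([-0.01222352, -0.05274116,  0.1644465 ,  0.03256774,  0.01577516,
        0.02741439]), 'joint_torque': array([-1.24478291e-03, -4.36908174e+01,  3.53604841e+01,  1.36946555e-02,
       -1.28886345e-04,  6.11725412e-06]), 'tcp_pos': array([0.14792123, 0.50333944, 0.23062015]), 'eef_rot': array([[-9.59423904e-01,  2.81967409e-01, -3.90762930e-04],
       [ 2.81967679e-01,  9.59422902e-01, -1.38664020e-03],
       [-1.60804413e-05, -1.44055827e-03, -9.99998962e-01]]), 'contact_force': array([ 1.34205331, -0.00691151,  0.45887923]), 'ft_torque': array([-0.01040952, -0.05698633, -0.05874901]), 'gripper_force': 0.0, 'finger_gap': 0.08554329503448868}
```

View pics/top0.png

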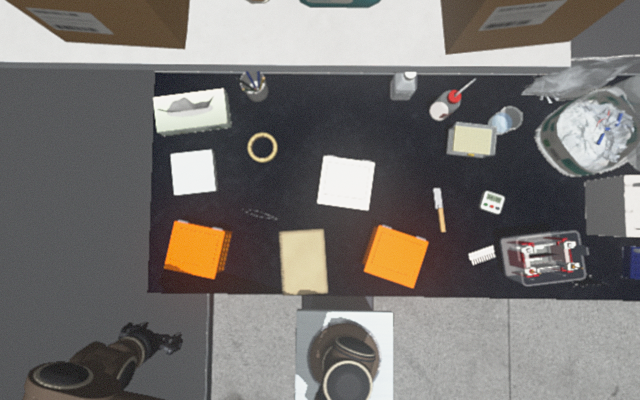

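View pics/side0.png

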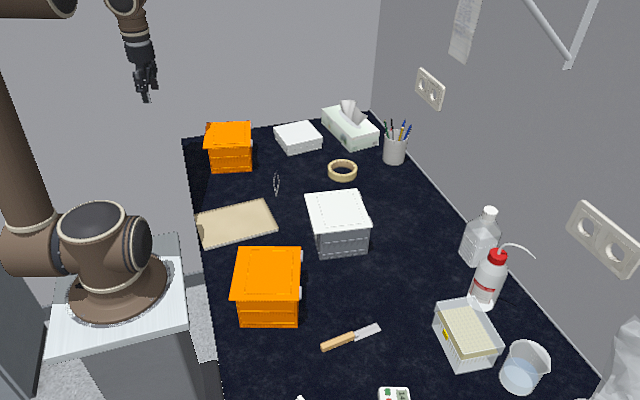

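The top view shows the white-lidded grey sample box at about (347,182). The spatula is at (439,210), with its blade up the picture (+x) from the wooden handle at (442,219). The forceps are at (260,213), the tape at (262,148), and there are orange look-alikes at (396,256) and (197,250). The side view confirms the grey box under the white lid at (340,222) and the spatula at (350,337).

```bash
cat > h.py <<'E'
import numpy as np, cv2
from rig import *
def K(i): return np.array([[i["fx"],0,i["cx"]],[0,i["fy"],i["cy"]],[0,0,1]])
def ray(n,uv,z):
    i=camera_info(n); p=cv2.undistortPoints(np.float64(uv).reshape(-1,1,2),K(i),np.array([i["k1"],0,0,0])).reshape(-1,2)
    d=np.c_[p,np.ones(len(p))]@i["R"]; c=-i["R"].T@i["t"]
    return c+d*((z-c[2])/d[:,2])[:,None]
def proj(n,X):
    i=camera_info(n); return cv2.projectPoints(np.float64(X).reshape(-1,1,3),cv2.Rodrigues(i["R"])[0],i["t"],K(i),np.array([i["k1"],0,0,0]))[0].reshape(-1,2)
def blob(m,box):
    x0,y0,x1,y1=box; z=np.zeros_like(m); z[y0:y1,x0:x1]=m[y0:y1,x0:x1]
    c=cv2.findContours(z,cv2.RETR_EXTERNAL,cv2.CHAIN_APPROX_NONE)[0]
    return max(c,key=cv2.contourArea)
E
python3 - <<'E'
from h import *
np.set_printoptions(precision=4,suppress=True)
im={n:cv2.imread(f"pics/{n}0.png") for n in("top","side")}
b=im["top"].astype(int)
def rep(name,n,m,box,z):
    c=blob(m.astype(np.uint8),box); P=ray(n,c.reshape(-1,2),z)[:,:2]
    r=cv2.minAreaRect(P.astype(np.float32)*1000); print(name,n,len(c),r, cv2.boxPoints(r).round(0).tolist())
for n,bx,sb,sz in(("top",(300,140,395,225),(420,180,455,240),1),("side",(295,180,380,262),(310,315,390,360),1)):
    b=im[n].astype(int); mn=b.min(2); sat=b.max(2)-mn
    rep("lid",n,(mn>(225)),bx,.1)
    rep("lid-lo",n,(mn>(200)),bx,.1)
    rep("blade",n,(mn>100)&(sat<40),sb,.003)
    rep("handle",n,(b[...,2]>110)&(sat>50),sb,.018)
b=im["top"].astype(int);mn=b.min(2);sat=b.max(2)-mn
for nm,bx in(("org",(355,215,440,295)),):
    rep(nm,"top",(b[...,2]>150)&(sat>120),bx,.1)
rep("card","top",(b[...,2]>120),(270,222,332,297),.01)
v=np.hstack([cv2.resize(im["top"][140:225,300:460],None,fx=2.5,fy=2.5,interpolation=2),])
s=cv2.resize(im["side"][180:360,295:395],None,fx=3,fy=3,interpolation=2)
t=cv2.resize(im["top"][140:245,300:460],None,fx=3,fy=3,interpolation=2)
o=np.zeros((540,780,3),np.uint8);o[:315,:480]=t;o[:540,480:780]=s
cv2.imwrite("pics/crop0.png",o)
E
```

```text
lid top 189 ((567.9221801757812, 4.9813232421875), (157.47682189941406, 150.0339813232422), 82.75109100341797) [[484.0, -64.0], [632.0, -83.0], [652.0, 74.0], [503.0, 93.0]]
lid-lo top 191 ((567.818359375, 5.641487121582031), (159.8704376220703, 151.03585815429688), 82.62809753417969) [[483.0, -64.0], [632.0, -83.0], [653.0, 75.0], [503.0, 95.0]]
blade top 53 ((528.8479614257812, -305.2496032714844), (67.76832580566406, 26.238630294799805), 6.907155513763428) [[494.0, -296.0], [497.0, -322.0], [564.0, -314.0], [561.0, -288.0]]
handle top 52 ((456.8860778808594, -312.7372131347656), (76.31070709228516, 16.534912109375), 6.917160987854004) [[418.0, -309.0], [420.0, -326.0], [496.0, -316.0], [494.0, -300.0]]
lid side 183 ((564.8377685546875, 5.223823547363281), (159.79428100585938, 149.83590698242188), 83.08851623535156) [[481.0, -65.0], [630.0, -83.0], [649.0, 76.0], [500.0, 94.0]]
lid-lo side 187 ((564.3283081054688, 4.447509765625), (162.28651428222656, 151.34202575683594), 82.73517608642578) [[479.0, -66.0], [629.0, -86.0], [650.0, 75.0], [500.0, 95.0]]
blade side 64 ((525.7304077148438, -305.987548828125), (68.56256866455078, 24.286548614501953), 6.955655574798584) [[490.0, -298.0], [493.0, -322.0], [561.0, -314.0], [558.0, -290.0]]
handle side 78 ((452.9930419921875, -319.1624450683594), (81.48849487304688, 22.36849594116211), 6.831489562988281) [[411.0, -313.0], [414.0, -335.0], [495.0, -325.0], [492.0, -303.0]]
org top 189 ((343.2110290527344, -149.59483337402344), (161.77586364746094, 151.91323852539062), 71.87924194335938) [[246.0, -203.0], [390.0, -250.0], [441.0, -96.0], [296.0, -49.0]]
card top 249 ((309.937255859375, 153.39239501953125), (218.8184356689453, 187.0940704345703), 0.8525512218475342) [[199.0, 245.0], [202.0, 58.0], [421.0, 61.0], [418.0, 249.0]]
```

View pics/crop0.png

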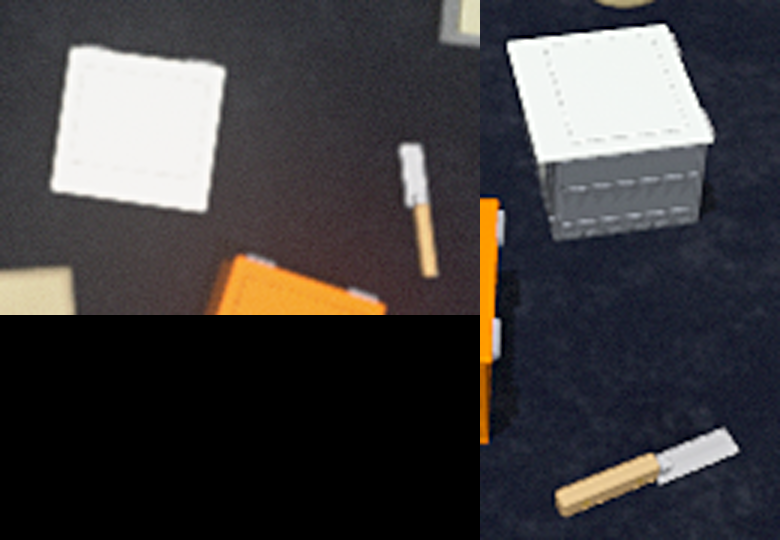

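The crops show the lid outline clean and the spatula lying blade-forward. The box is yawed about -7° with its centre near (571,4). The spatula is yawed +6.9° with its origin near (456,-314) mm. Next I'll grasp the spatula.

```bash
cat >> h.py <<'E'
def down(yawdeg):
    a=np.deg2rad(yawdeg); c,s=np.cos(a),np.sin(a)
    return np.array([[-c,-s,0],[-s,c,0],[0,0,-1.]])
def xd(yawdeg): a=np.deg2rad(yawdeg); return np.array([np.cos(a),np.sin(a),0])
SY=6.9; SP=np.array([.4560,-.3137,0]); BY=-7.2
HINGE=np.array([.641,-.0045,.095]); BOX=HINGE-.07*xd(BY)-[0,0,.095]
GB=.010   # grip this far behind handle middle
E
python3 - <<'E'
from h import *
np.set_printoptions(precision=4,suppress=True)
g=SP-GB*xd(SY)
move_ptp([.33,0.0,.30],down(0))
move_gripper(.05,100)
move_ptp(g+[0,0,.12],down(SY))
line_to(g+[0,0,.0035],.1)
o=get_obs();print(o["tcp_pos"],o["contact_force"])
move_gripper(0.0,100)
o=get_obs();print(o["finger_gap"],o["gripper_force"],o["contact_force"],o["tcp_pos"])
line_to(g+[0,0,.15],.15)
o=get_obs();print(o["finger_gap"],o["gripper_force"],o["clock"])
move_ptp([.36,.02,.16],down(BY))
t=camera("top");s=camera("side");print(get_obs()["tcp_pos"],get_obs()["clock"])
uv=proj("top",[.45,.02,.15])[0].astype(int);us=proj("side",[.45,.02,.15])[0].astype(int);print(uv,us)
f=lambda i,c:cv2.resize(i[max(c[1]-65,0):c[1]+65,c[0]-65:c[0]+65],(390,390),interpolation=2)
cv2.imwrite("pics/t1.png",t);cv2.imwrite("pics/s1.png",s)
cv2.imwrite("pics/c1.png",np.hstack([f(t,uv),f(s,us)]))
E
```

```text
[ 0.4465 -0.3152  0.0042] [ 0.695  -0.409  -0.3762]
0.011381584656037117 100.13131499290466 [-0.9802 -0.476   5.8689] [ 0.4465 -0.3153  0.0043]
0.010772504636108366 99.43645477294922 6.7833
[0.3605 0.0194 0.1599] 8.1833
[341 220] [292 199]
```

View pics/c1.png

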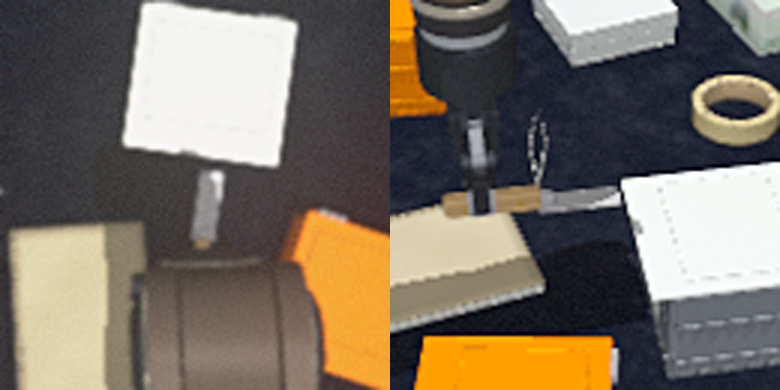

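The spatula is held with its blade pointing forward and looks close to level. The tip is at about (347,212) in the top view and (302,198) in the side view. I'll triangulate it against where it should be.

```bash
python3 - <<'E'
from h import *
np.set_printoptions(precision=4,suppress=True)
o=get_obs();e=o["tcp_pos"]+.115*xd(BY);e[2]-=.0043-.0015
print("exp",e,proj("top",e),proj("side",e))
def tri(a,b):
    p=[];M=[]
    for n,uv in(("top",a),("side",b)):
        i=camera_info(n);p.append(cv2.undistortPoints(np.float64(uv).reshape(1,1,2),K(i),np.array([i["k1"],0,0,0])).reshape(2,1));M.append(np.c_[i["R"],i["t"]])
    X=cv2.triangulatePoints(M[0],M[1],p[0],p[1])[:,0];return X[:3]/X[3]
print("tip",tri((347,212),(302,198.3)))
# handle rear in side view, blade root
print(o["contact_force"],o["finger_gap"])
r=o["tcp_pos"]-.03*xd(BY);print("rear exp",proj("side",r+[0,0,.005]))
t=cv2.imread("pics/s1.png").astype(int);mn=t.min(2);sat=t.max(2)-mn
m=((mn>95)&(sat<45)).astype(np.uint8)
c=blob(m,(276,190,306,207)).reshape(-1,2);print(c[c[:,0].argmax()],c[c[:,0].argmin()],cv2.boundingRect(c))
t=cv2.imread("pics/t1.png").astype(int);mn=t.min(2);sat=t.max(2)-mn
c=blob(((mn>95)).astype(np.uint8),(335,211,355,240)).reshape(-1,2);print(cv2.boundingRect(c),cv2.minAreaRect(c))
E
```

```text
exp [0.4746 0.005  0.1571] [[346.5062 212.1229]] [[303.7888 198.7545]]
tip [0.4725 0.0044 0.1598]
[ 0.1321  0.3409 -0.9074] 0.011118587308376221
rear exp [[245.3212 202.6896]]
[305 193] [276 203] (276, 193, 30, 12)
(340, 211, 11, 25) ((345.0799865722656, 222.9399871826172), (8.9095458984375, 24.465898513793945), 8.130102157592773)
```

The measured tip is within 3 mm of the expected position. Next is levering, with force logging.

```bash
cat >> h.py <<'E'
def tip_to(p,rate): line_to(np.array(p)-.115*xd(BY)+[0,0,.0028],rate)
def arc(r,th): return HINGE+r*(-np.cos(th)*xd(BY)+[0,0,np.sin(th)])-[0,0,.0015]
E
python3 - <<'E'
from h import *
np.set_printoptions(precision=2,suppress=True)
tip_to(HINGE-.18*xd(BY)-[0,0,.010],.12)
tip_to(HINGE-.140*xd(BY)-[0,0,.010],.05)
print("ins",get_obs()["contact_force"])
tip_to(arc(.14,.0),.04); print("touch",get_obs()["contact_force"])
for th in (.08,.16,.25):
    tip_to(arc(.14,th),.05); o=get_obs();print(th,o["contact_force"],o["finger_gap"].round(4))
t=camera("top");s=camera("side");cv2.imwrite("pics/c2.png",np.hstack([cv2.resize(i,(390,390),interpolation=2) for i in (t[130:260,282:412],s[130:260,242:372])]))
print(get_obs()["clock"])
E
```

```text
ins [-0.03  0.5  -0.93]
touch [-0.5  -0.82 -1.44]Traceback (most recent call last):
  File "<stdin>", line 8, in <module>
AttributeError: 'float' object has no attribute 'round'
```

```bash
python3 - <<'E'
from h import *
np.set_printoptions(precision=2,suppress=True)
for th in (.16,.25):
    tip_to(arc(.14,th),.05); o=get_obs();print(th,o["contact_force"],o["finger_gap"])
t=camera("top");s=camera("side");cv2.imwrite("pics/c2.png",np.hstack([cv2.resize(i,(390,390),interpolation=2) for i in (t[130:260,282:412],s[130:260,242:372])]))
print(get_obs()["clock"])
E
```

```text
0.16 [-0.43 -0.56 -0.99] 0.011534585410078367
0.25 [-0.12  0.7  -0.99] 0.011451260429382644
11.5083
```

View pics/c2.png

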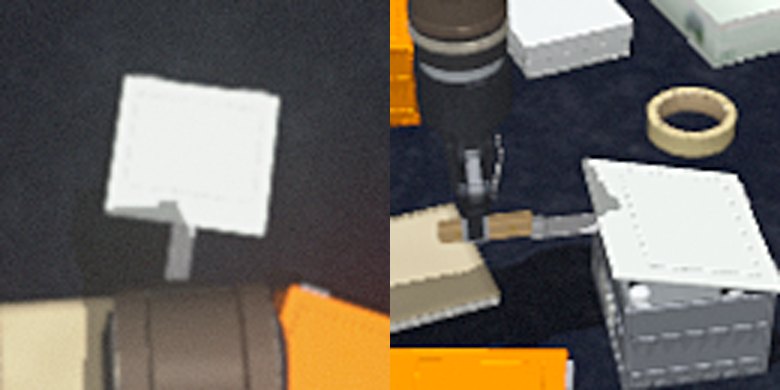

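The lid has lifted on the blade, and the tubes show in the gap at side-crop (640,292). The hand is clear of the lid. I'll continue the arc and ease the contact point inward.

```bash
python3 - <<'E'
from h import *
np.set_printoptions(precision=2,suppress=True)
T=np.r_[np.arange(.35,1.75,.12),1.8]
for th in T:
    r=max(.118,.14-.03*(th-.25)); tip_to(arc(r,th),.09); o=get_obs();print(round(th,2),o["contact_force"],o["finger_gap"])
t=camera("top");s=camera("side");cv2.imwrite("pics/t3.png",t);cv2.imwrite("pics/s3.png",s)
cv2.imwrite("pics/c3.png",np.hstack([cv2.resize(i,(390,390),interpolation=2) for i in (t[100:230,282:412],s[70:260,242:432])]))
print(get_obs()["clock"])
E
```

```text
0.35 [ 1.24  0.11 -1.09] 0.010665498209731505
0.47 [-0.1   0.42 -0.94] 0.011142255551196828
0.59 [ 0.21  0.93 -0.59] 0.011073569787055223
0.71 [-0.22  0.78 -0.65] 0.010963495156845643
0.83 [-0.61 -0.39 -1.65] 0.011051484784231827
0.95 [-0.05  0.57 -1.53] 0.011356446780949757
1.07 [-0.84  0.77 -0.36] 0.011247841014455718
1.19 [-0.13 -0.11 -1.71] 0.010854768499318612
1.31 [-0.3   0.14 -0.38] 0.011472213420721947
1.43 [-0.18 -0.03 -1.56] 0.011490524340896674
1.55 [-0.74  0.2  -1.19] 0.01078849120826547
1.67 [-0.78  0.22 -0.54] 0.01083893869898771
1.8 [-1.32  0.39 -0.5 ] 0.010936127108304737
15.7083
```

View pics/c3.png

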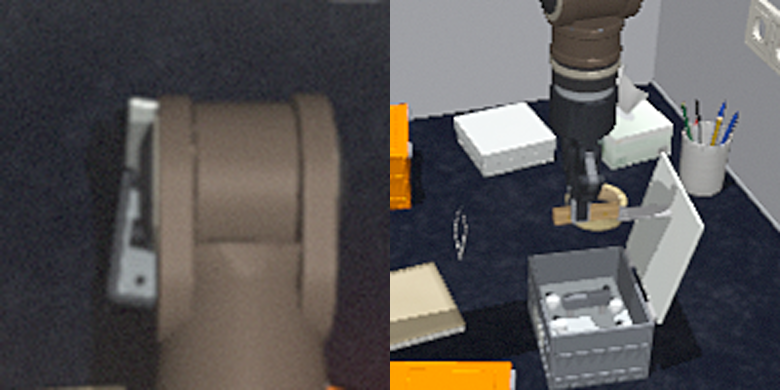

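The lid stands open past upright, with the lip corners at about (393,178) and (375,144) in the side view. The carrier is visible in the box. I'll compare those corners with the projected angles, then back off.

```bash
python3 - <<'E'
from h import *
np.set_printoptions(precision=4,suppress=True)
yb=np.array([-xd(BY)[1],xd(BY)[0],0])
for th in(1.6,1.7,1.8,1.85):
    L=arc(.15,th); print(th,proj("side",[L-.08*yb,L+.08*yb]).ravel())
o=get_obs()
line_to(o["tcp_pos"]-.08*xd(BY),.15)
s=camera("side");cv2.imwrite("pics/s4.png",s)
mn=s.min(2).astype(int);sat=s.max(2)-mn
t=camera("top");cv2.imwrite("pics/t4.png",t)
c=blob(((mn>120)&(sat<30)).astype(np.uint8),(340,130,400,235)).reshape(-1,2)
print(cv2.boundingRect(c),"top pt",c[c[:,1].argmin()],"right pt",c[c[:,0].argmax()])
# put the spatula back
g=SP-GB*xd(SY)
move_ptp([.33,-.02,.25],down(0))
move_ptp(g+[0,0,.10],down(SY))
line_to(g+[0,0,.012],.12)
line_to(g+[0,0,.0035],.03)
print(get_obs()["contact_force"],get_obs()["tcp_pos"])
move_gripper(.05)
hold(.3)
print(get_obs()["gripper_force"])
line_to(g+[0,0,.12],.12)
move_ptp([.30,-.1,.27],down(0))
t=camera("top");s=camera("side");cv2.imwrite("pics/t5.png",t);cv2.imwrite("pics/s5.png",s)
o=np.zeros((600,800,3),np.uint8)
o[:,:400]=cv2.resize(t[120:270,300:400],(400,600),interpolation=2);
o[:,400:]=cv2.resize(s[130:370,290:450],(400,600),interpolation=2)
cv2.imwrite("pics/c5.png",o);print(get_obs()["clock"])
E
```

```text
1.6 [380.8396 180.4889 362.7533 143.8535]
1.7 [386.9605 180.2388 368.2828 143.722 ]
1.8 [392.89   180.5078 373.6587 144.0848]
1.85 [395.7602 180.8344 376.2688 144.4489]
(340, 130, 60, 102) top pt [340 130] right pt [399 163]
[-0.1589  0.7036  5.2628] [ 0.4467 -0.3153  0.0043]
0.0
22.9167
```

View pics/c5.png

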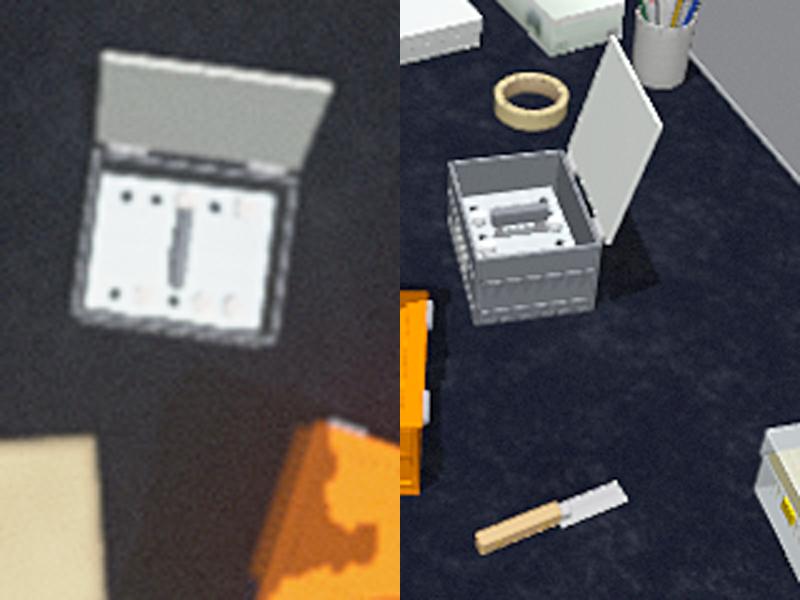

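The lid stands open at about 1.8 rad and the spatula lies flat where it was. The carrier's bar in the top view runs from about (346,172) to (344,192). I'll measure it and grasp.

```bash
python3 - <<'E'
from h import *
np.set_printoptions(precision=4,suppress=True)
t=cv2.imread("pics/t5.png");m=cv2.inRange(t,(60,)*3,(185,)*3)
c=blob(m,(339,168,352,195))
P=ray("top",c.reshape(-1,2),.086)[:,:2]*1000;print(cv2.minAreaRect(P.astype(np.float32)),"BOX",BOX)
print(proj("top",BOX+[0,0,.086]))
w=cv2.inRange(t,(195,)*3,(255,)*3);c=blob(w,(318,160,374,206))
P=ray("top",cv2.convexHull(c).reshape(-1,2),.048)[:,:2]*1000;print("plate",cv2.minAreaRect(P.astype(np.float32)))
E
```

```text
((572.10009765625, 9.368148803710938), (12.837957382202148, 60.93791198730469), 82.44136047363281) BOX [0.5716 0.0043 0.    ]
[[345.7871 181.5615]]
plate ((571.79150390625, 6.616233825683594), (140.39720153808594, 110.4170913696289), 83.442138671875)
```

```bash
python3 - <<'E'
from h import *
np.set_printoptions(precision=3,suppress=True)
c=np.array([.572,.008,0]);Y=-7
move_gripper(.055,90)
move_ptp([.45,.01,.28],down(Y))
line_to(c+[0,0,.24],.15)
line_to(c+[0,0,.10],.15)
line_to(c+[0,0,.058],.06)
o=get_obs();print(o["tcp_pos"],o["contact_force"])
move_gripper(0,90)
o=get_obs();print(o["tcp_pos"],o["contact_force"],o["finger_gap"],o["gripper_force"])
line_to(c+[0,0,.075],.03)
o=get_obs();print(o["contact_force"],o["ft_torque"],o["finger_gap"])
line_to(c+[0,0,.229],.08)
hold(.7)
o=get_obs();print(o["tcp_pos"],o["contact_force"],o["ft_torque"],o["finger_gap"],o["gripper_force"],o["clock"])
t=camera("top");s=camera("side")
z=np.zeros((600,800,3),np.uint8)
z[:,:400]=cv2.resize(t[120:270,300:400],(400,600),interpolation=2);
z[:,400:]=cv2.resize(s[70:310,290:450],(400,600),interpolation=2)
cv2.imwrite("pics/c6.png",z)
E
```

```text
[0.572 0.008 0.058] [ 0.412 -0.7    0.391]
[0.572 0.008 0.059] [-0.817 -1.141  4.165] 0.010537879640940889 88.72428774833679
[ 0.17  -0.111 -3.351] [-0.055 -0.037 -0.027] 0.010393291142686405
[0.572 0.008 0.229] [-0.002  0.658 -2.837] [-0.017  0.012  0.022] 0.010369766491606544 87.65552401542664 30.8167
```

View pics/c6.png

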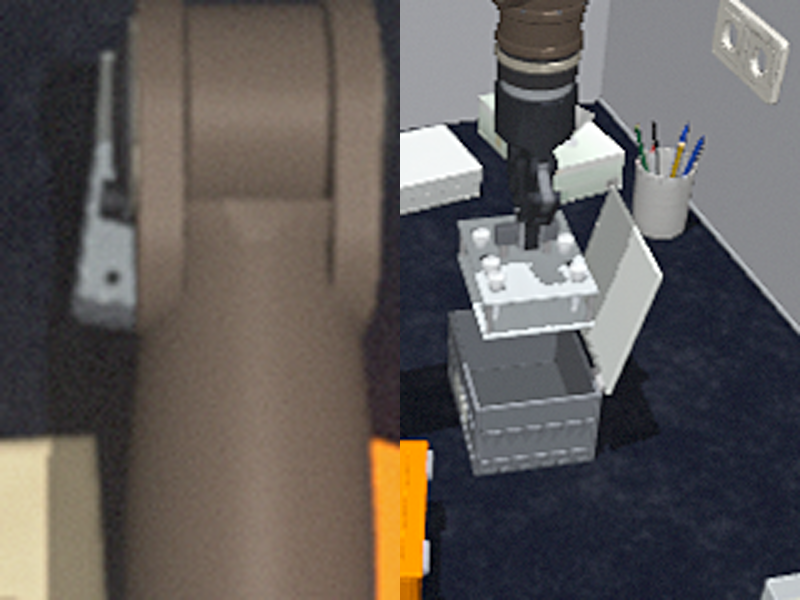

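The carrier hangs above the open box. Its lower front edge, (473,333)–(590,322), runs parallel to the box's lower edge, (475,470)–(593,458), so it is level. The lid is still open and clear of it.

```bash
python3 -c "
from rig import *
print(hand_in())"
```

```text
the job is handed in; nothing more can be done
None
```

I levered the lid open to about 1.8 rad with the spatula, laid the spatula back flat, and handed the job in at about 31 s with the carrier held level about 8 cm above the rim over the box; no verdict was returned.

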